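# Gauge the depth of the empty rest-button pocket

## Task

One of the four rest buttons has been driven out of the fixture plate, and its pocket must be measured before a new one is ground to suit. Lift the dial depth gauge off its setting block and hold it on the plate over the one pocket that has no button: plunger in the middle of the pocket, bar flat on the plate and parallel to the plate's long edges, dial facing away from the fence towards the front of the bench, pressed down lightly, with about 5 to 10 N. Finish while holding it there so that the dial can be read; leave the loose bolt, the punch and the driven-out button where they are.

Things in the scene. Friction and masses are not known exactly. Their poses are not given: they have to be found in the camera images.
- gauge: loose dial depth gauge, 0.3 kg, upright. Sizes mm: steel bar 75 (y) x 18 x 10 high; boss up to z 24; flat-sided black case 46 wide (y), 22 thick (x -10 to 12), z 32 to 78, white round dial on its -x face; thin cap to z 90. Origin at the centre of the bar's underside, z up. Grip the case's two flat sides, 46 apart along y, from above with 20 to 40 N
- dial (a point): centre of the dial's front, 14 mm in front (-x) of the gauge's axis and 55 mm above the bar's underside
- plunger_tip (a point): round tip (5 mm across) of the gauge's sprung plunger, which comes out of the middle of the bar's underside
- plunger (a joint): how far the plunger stands out below the bar, m: 0 = flush (standing on a flat face), 0.014 = hanging free at its stop. A spring of about 1 N pushes it out. The needle shows it, 10 mm to a turn
- setting_block: ground steel block, 54 (x) x 96 (y) x 30 high, fixed, the gauge stands near its middle, right of the fixture plate. Origin at the centre of its underside. A tall vice left of the plate and a toolbox behind it are solid: pass over them with the tool above 0.4 m
- fixture: fixed steel plate, 110 (x) x 180 (y, its long edges) x 25 mm thick, lying flat; origin at the centre of its underside. A fence 10 wide, 150 long, 12 high stands on it along the +x edge, centred at x = 49 mm. Four round pockets 16 wide, at x = -28 or 28, y = -50 or 50 mm, 7 to 10 mm deep: three hold a rest button, one is empty
- pocket_1 (a point): centre of a pocket at the plate's upper face (x = -28, y = +50 mm in the plate's frame); it may or may not have a button in it
- pocket_2 (a point): the same, x = -28, y = -50 mm
- pocket_3 (a point): the same, x = +28, y = +50 mm
- pocket_4 (a point): the same, x = +28, y = -50 mm
- button_a: a fitted rest button: steel head 22 mm across, standing 10 mm above the plate, fixed. Origin at the middle of its head's underside, at the plate's face; which pocket it sits in changes from start to start
- button_b: a second fitted rest button, the same
- button_c: a third fitted rest button, the same
- spare_button: the rest button that was driven out, loose on the bench in front of the plate, standing on its head with its 15 mm shank up, 22 high; leave it. Origin at the centre of its head, on the bench
- punch: drift punch, 100 long, lying on the bench in front of the plate; leave it. Origin at its middle
- bolt: hex bolt, 59 long, head 20 across, lying on the bench in front of the setting block; leave it. Origin at its middle

How it is judged (in metres and radians):
On the way:
1. the gauge has been lifted well clear of its setting block, plunger hanging free (z of gauge in the frame of setting_block above 0.06 m and value of joint plunger above 0.0125 m and contact force between the fingers and gauge above 1 N), for 0.2 s.
At the end, for the whole second after the job is handed in: Gauge still gripped, over the pocket without a button: tip within 4 mm of its centre and out 5 to 12.5 mm, bar within 1.5 mm of the plate's face and 0.17 rad of its long edges, upright within 0.05 rad, dial on the side away from the fence, 1.5 to 20 N on the plate, still (((horizontal distance between plunger_tip and pocket_1 below 0.004 m and horizontal distance between each of button_a, button_b, button_c and pocket_1 above 0.03 m and x of dial in the frame of fixture below -0.034 m) or (horizontal distance between plunger_tip and pocket_2 below 0.004 m and horizontal distance between each of button_a, button_b, button_c and pocket_2 above 0.03 m and x of dial in the frame of fixture below -0.034 m) or (horizontal distance between plunger_tip and pocket_3 below 0.004 m and horizontal distance between each of button_a, button_b, button_c and pocket_3 above 0.03 m and x of dial in the frame of fixture below 0.022 m) or (horizontal distance between plunger_tip and pocket_4 below 0.004 m and horizontal distance between each of button_a, button_b, button_c and pocket_4 above 0.03 m and x of dial in the frame of fixture below 0.022 m)) and z of gauge in the frame of fixture below 0.0265 m and angle between gauge's own z axis and vertical below 0.05 rad and angle between the y axis of gauge and the y axis of fixture, either way round below 0.17 rad and value of joint plunger between 0.005 and 0.0125 m and contact force between gauge and fixture between 1.5 and 20 N and contact force between the fingers and gauge above 2 N and linear speed of gauge below 0.02 m/s); the arm keeps its last pose, push and grip.
It fails at once if the gauge is jammed onto the plate or the buttons with more than 45 N (contact force between gauge and fixture above 45 N or contact force between gauge and button_a above 45 N or contact force between gauge and button_b above 45 N or contact force between gauge and button_c above 45 N).
It fails at once if the gauge is tipped over by more than 0.6 rad (angle between gauge's own z axis and vertical above 0.6 rad).
It fails at once if a bystander (spare button, punch, bolt) is moved by more than 25 mm (distance of any of spare_button, punch, bolt from where it was at the start of the episode above 0.025 m).
It also fails if it takes over 45 s, if anything falls off the work surface, if the arm or the gripper's body presses on something with over 40 N, if the wrist force passes 120 N, or if a joint passes its speed limit or range.

## Robot

A 7-joint arm with a two-finger parallel gripper is mounted at the origin on a cart in front of the work surface, level with it; the furniture and walls round the work are solid. World frame = base frame: x ahead of the robot, y to its left, z up, the work surface at z = 0. Lengths are in mm, angles in rad, forces in N, time in s.
With the tool pointing down it reaches from about 425 to 875 mm from the base axis. Payload 8.4 kg.
Tool frame: the origin (TCP) lies at the very end of the fingers, on their centre line; the grasp point (between the pads) lies 19 mm behind it; z points along the fingers, y is the line along which they close (so a half turn about z gives the same grasp; the last joint's range is limited). The gripper opens to 87 mm and grips with 3 to 60 N. Pads are 19 mm wide; open, the fingers measure 117 mm over their backs; the gripper's body (75 mm by 190 mm) begins 51 mm behind the grasp point.
Start: joints at [-1.216, 0.333, 0.04, 1.465, -0.013, 1.343, -0.059], TCP at [284.946, 584.182, 222.546] pointing down, gripper open.
Joint ranges: [-2.58, 2.58], [-0.38, 2.09], [-1.3, 1.39], [0.25, 2.4], [-1.5, 4.64], [0.08, 2.09], [-2.65, 2.65]. Speed limits (rad/s): [2.22, 2.22, 2.79, 2.79, 3.14, 3.14, 3.14].

## Interface

Orientations are given as a unit quaternion [w, x, y, z].
In Python, from station import * gives the robot as it stands.
- The arm moves only by the tool step_arm, never from a script. Its arguments are lists of equal length, an entry for each row: "gripper": the closure, from 0 (fully open) to 1 (shut); "xyz": the shift along the tool's x, y, z in mm, a list of three; "angular": the turn, a rotation vector about the tool's x, y, z in rad, a list of three. In form: {"gripper": [gripper, ...], "xyz": [[x, y, z], ...], "angular": [[rx, ry, rz], ...]}. A call has exactly 10 rows; each row shifts and turns the commanded pose from where the row before left it, along the tool's axes as they then stand; what a row does not reach is not made up. A row lasts 1/12 s, in which the tool goes at most 41.7 mm and 7.16 degrees, less where a joint would pass 70% of its speed; a pose out of reach is approached as far as the arm can. A call is refused whole if a number of a shift passes 41.7 or a number of a turn 0.125, either way. A call with a gripper value outside its range is refused whole. The fingers move at their own pace and stop on an object; the grip force is fixed at half the most. Time passes only in rows, so rows that do not move let the fingers close, or fill a call up. It gives the time, the measured TCP pose, the force, the opening and the grip force at its end, in the units of the state.
- observe(): the state, without advancing time (a new reading comes with each control period).
- grab_frame(name): name is "scene" or "top"; returns a dict with "color" (384x512x3 uint8, red, green, blue), "fov_y" (degrees; the focal length in pixels is half the picture's height over the tangent of half this angle, whatever the lens; pixels are square), "cx", "cy" (the principal point, pixels), "k1" (the pictures are not rectified: a ray, as slopes to the right and down, at radius r is drawn at 1 + k1 r^2 times it, then the intrinsics apply), "rvec" (rotation vector, rad) and "tvec" (3), from world to camera coordinates, as OpenCV has them. Camera axes: x right, y down, z forward; pixel columns grow to the right and rows downward; lengths in mm; the calibration is good to about 2 mm. A picture is of the moment at which its call begins. There is no depth.
- close_job(): hands the job in; it is judged then, once.
The state is a dict: "time_s": time; "q": joint angles; "joint_velocities": joint speeds; "joint_torque": joint torques, N m; "tool_pos": TCP position; "ee_rot": TCP orientation; "wrist_force": force on the tool from outside, world axes, zero at the start; "moment": the same for the moment, N m; "width": opening from 0.0 (shut) to 1.0 (fully open); "gripper_force": force on a finger pad.
Only numpy, scipy, OpenCV 4.12 (cv2) and the standard library are available. Lean on these libraries where they do the work, as an engineer would, in place of code of your own. Each camera call takes 0.05 s, during which the arm holds its last target. There are 200 camera calls.

## Working session

There is one attempt and no reset: what is moved stays moved. The work goes in short steps, Python scripts to look and compute and a tool call to move; the robot and the scene stay as the last step left them, time stands still between calls to the robot, and variables do not carry over. Pictures are saved under pics/ and viewed, at most 10 in all, crops included, and the job is handed in when it is done.

Besides the shell and the picture viewer there is one more tool, called after "Call:" in YAML: its name, and indented under it one key for each argument. step_arm: Moves the arm, as the interface text tells. Its arguments: {"type":"object","properties":{"gripper":{"type":"array"},"xyz":{"type":"array"},"angular":{"type":"array"}},"required":["gripper","xyz","angular"]}

```bash
mkdir -p pics; cat > h.py <<'E'
from station import *
import numpy as np, cv2
from scipy.spatial.transform import Rotation as R
def cam(f):
    F=f["color"].shape[0]/2/np.tan(np.radians(f["fov_y"])/2)
    Rm=R.from_rotvec(np.ravel(f["rvec"])).as_matrix(); t=np.ravel(f["tvec"]); return F,Rm,t
def ray(f,u,v):
    F,Rm,t=cam(f); d=np.array([(u-f["cx"])/F,(v-f["cy"])/F]); s=d.copy()
    for _ in range(20): s=d/(1+f["k1"]*(s@s))
    return -Rm.T@t, Rm.T@np.array([s[0],s[1],1])
def plane(f,u,v,z):
    o,d=ray(f,u,v); return o+d*(z-o[2])/d[2]
def proj(f,p):
    F,Rm,t=cam(f); c=Rm@np.array(p,float)+t; s=c[:2]/c[2]; s=s*(1+f["k1"]*(s@s)); return s*F+[f["cx"],f["cy"]]
def save(f,n,crop=None,k=1):
    im=f["color"][...,::-1]
    if crop: x0,y0,x1,y1=crop; im=im[y0:y1,x0:x1]
    cv2.imwrite("pics/"+n,cv2.resize(im,None,fx=k,fy=k,interpolation=cv2.INTER_CUBIC))
E
python3 - <<'E'
from h import *
import pickle
for n in("scene","top"):
    f=grab_frame(n); save(f,n+"0.png",k=1.5); pickle.dump(f,open(n+"0.pkl","wb"))
    print(n,{k:v for k,v in f.items() if k!="color"}, -cam(f)[1].T@cam(f)[2])
print(observe())
E
```

```text
scene {'fov_y': 45.621620403166176, 'cx': 249.25182430413324, 'cy': 195.2420229273959, 'k1': -0.04537388872710147, 'rvec': array([ 2.00123484, -0.72342084,  0.41854602]), 'tvec': array([-531.7272823 ,  117.08690371,  849.91941177])} [ -24.91996208 -857.7440431   531.47004081]
top {'fov_y': 44.55075605704468, 'cx': 252.19365415935977, 'cy': 187.7630717994974, 'k1': -0.039289198616204, 'rvec': array([ 2.1848732 , -2.12614664,  0.19092046]), 'tvec': array([-335.99316935,  434.30894454,  876.04273121])} [ 306.5450212  -301.47183854  940.27199076]
{'time_s': 0.1, 'q': array([-1.21619388,  0.33382198,  0.03986998,  1.46618805, -0.0134096 ,
        1.34330345, -0.0585083 ]), 'joint_velocities': array([ 0.00176068, -0.00092187, -0.00145267, -0.00039002,  0.00061332,
        0.00139196, -0.00118567]), 'joint_torque': array([ 4.11076908e-03, -6.57808757e+01,  1.33972462e+00, -4.04714656e+01,
       -5.97759057e-02,  4.07404359e-02,  4.79254481e-05]), 'tool_pos': array([284.781458  , 583.81638174, 221.75742169]), 'ee_rot': array([-1.21484914e-04,  2.24970404e-01,  9.74365326e-01, -7.17241195e-04]), 'wrist_force': array([ 0.49530191,  0.10408617, -0.22093287]), 'moment': array([-0.03883247, -0.02381372,  0.03518416]), 'gripper_force': 0.0, 'width': 0.9970090355657047}
```

View pics/scene0.png

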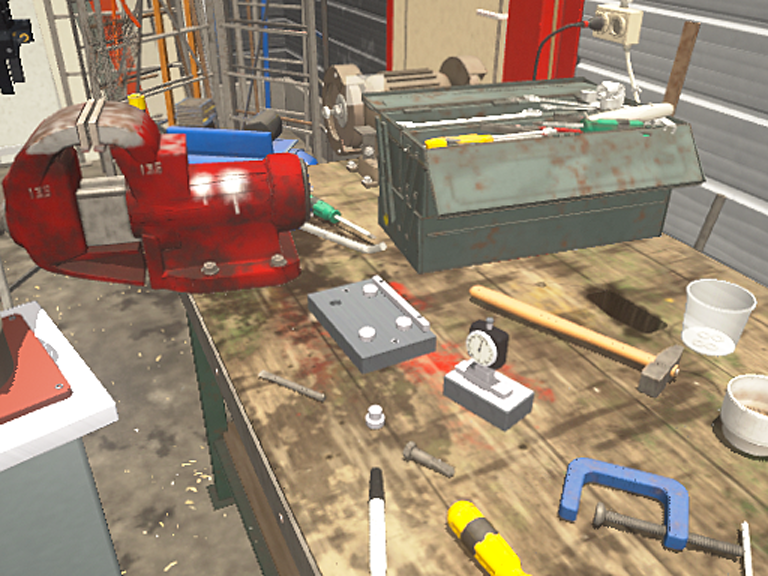

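View pics/top0.png

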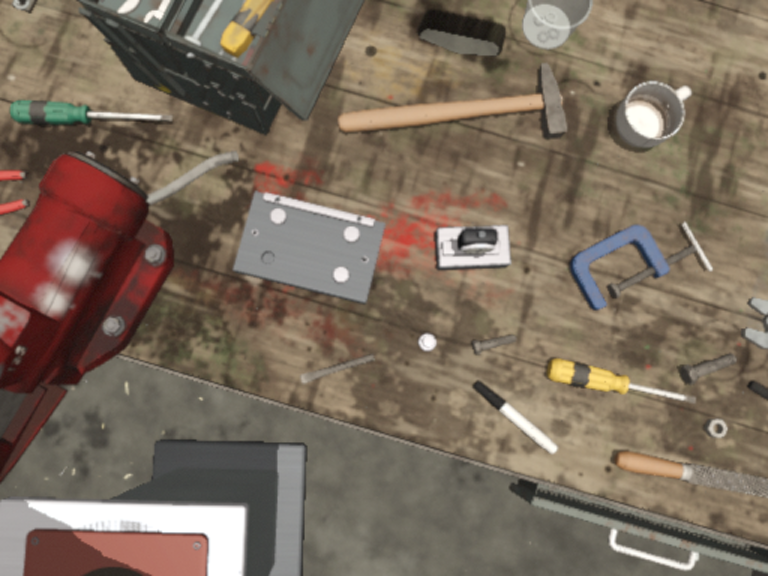

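The one empty pocket is at the front left: top view (268,257)/1.5, scene view (335,303)/1.5. The fence is at the back, so this is pocket_1. The gauge stands on its block at top (475,242)/1.5, with the dial facing the front.

```bash
python3 - <<'E'
from h import *
import pickle
t=pickle.load(open("top0.pkl","rb")); s=pickle.load(open("scene0.pkl","rb"))
save(t,"tc.png",(150,120,350,210),4); save(s,"sc.png",(200,175,360,290),5)
for u,v in[(268,257),(278,216),(351,234),(340,274)]:
    print(plane(t,u/1.5,v/1.5,25 if u==268 else 35).round(1))
for u,v in[(335,303),(370,290),(404,322),(367,334)]:
    print(plane(s,u/1.5,v/1.5,25 if u==335 else 35).round(1))
E
```

```text
[ 473.8 -178.    25. ]
[ 527.2 -189.8   35. ]
[ 505.9 -286.6   35. ]
[ 452.3 -274.    35. ]
[ 469.8 -180.1   25. ]
[ 521.  -196.7   35. ]
[ 501.6 -291.6   35. ]
[ 445.1 -282.4   35. ]
```

View pics/tc.png

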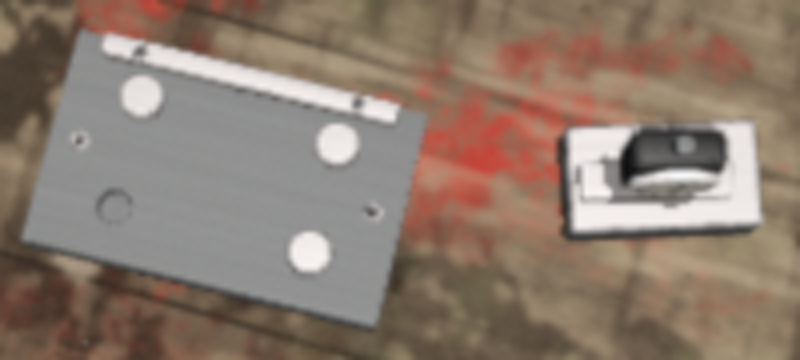

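View pics/sc.png

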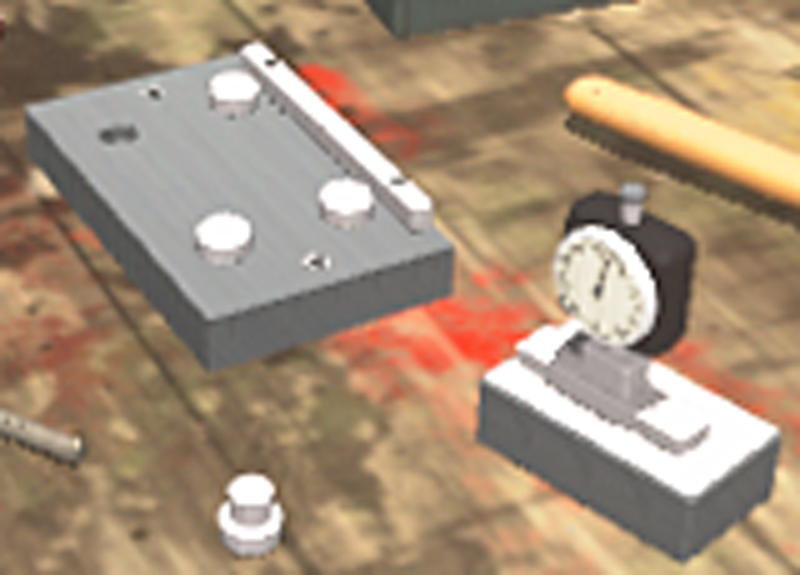

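```bash
cat > fit.py <<'E'
from h import *
import pickle
from scipy.optimize import least_squares
def body(p,q):  # p=(x,y,yaw), q model points
    c,s=np.cos(p[2]),np.sin(p[2]); q=np.array(q,float)
    return np.c_[p[0]+c*q[:,0]-s*q[:,1],p[1]+s*q[:,0]+c*q[:,1],q[:,2]]
def fit(obs,p0,shift=None):
    # obs: list of (frame, model pts, pixels)
    g=lambda p:np.concatenate([(np.array([proj(f,x) for x in body(p,m)])-u).ravel() for f,m,u in obs])
    r=least_squares(g,p0,loss="soft_l1",x_scale=[1,1,.01]); return r.x,g(r.x).reshape(-1,2)
if __name__=="__main__":
    t=pickle.load(open("top0.pkl","rb")); s=pickle.load(open("scene0.pkl","rb"))
    T=lambda a:(np.array(a)+.5)/4-.5+[150,120]
    S=lambda a:(np.array(a)+.5)/5-.5+[200,175]
    pm=[(55,90,25),(55,-90,25),(-55,-90,25),(-55,90,25),(28,50,35),(28,-50,35),(-28,-50,35),(-28,50,25)]
    pt=T([(80,30),(427,112),(376,327),(22,240),(141,96),(337,143),(309,251),(114,206)])
    ps=S([(453,250),(208,320),(25,107),(235,88),(347,195),(224,232),(118,134)])
    A=(t,pm,pt);B=(s,pm[1:],ps)
    for o in([A],[B],[A,B]):
        x,r=fit(o,[490,-230,-.2]); print("plate",x.round(3),r.round(1).tolist(),"pocket",body(x,[(-28,50,25)]).round(1))
    bm=[(27,48,30),(27,-48,30),(-27,-48,30),(-27,48,30)]
    bt=T([(565,127),(754,121),(763,224),(570,235)]); bs=S([(480,380),(692,498),(780,430)])
    A=(t,bm,bt);B=(s,[bm[3],bm[2],bm[1]],bs)
    for o in([A],[B],[A,B]):
        x,r=fit(o,[500,-400,0]); print("block",x.round(3),r.round(1).tolist())
    gm=[(9,37.5,40),(-9,37.5,40),(9,-37.5,40),(-9,-37.5,40),(0,0,120)]
    gt=T([(583,163),(583,201),(733,158),(733,195),(685,145)])
    A=(t,gm,gt);B=(s,[(0,0,120),(-9,37.5,40),(-14,0,85)],S([(632,186),(518,345),(605,285)]))
    for o in([A],[B],[A,B]):
        x,r=fit(o,[500,-400,0]); print("gauge",x.round(3),r.round(1).tolist())
    for u,v in [(505/1.5,342/1.5),(428/1.5,342/1.5),(338/1.5,368/1.5)]: print(plane(t,u,v,8).round())
E
python3 fit.py
```

```text
plate [ 4.90692e+02 -2.31660e+02 -2.11000e-01] [[-0.2, 0.1], [0.2, 0.5], [0.0, -0.2], [-0.2, 0.0], [-0.1, -0.3], [0.0, -0.2], [0.2, 0.0], [-0.0, 0.2]] pocket [[ 473.8 -176.9   25. ]]
plate [ 4.87118e+02 -2.33690e+02 -2.21000e-01] [[0.4, -0.3], [-0.3, 0.5], [-0.1, 0.1], [-0.0, -0.5], [0.0, 0.1], [-0.2, -0.3], [0.1, 0.2]] pocket [[ 470.8 -178.8   25. ]]
plate [ 4.89685e+02 -2.31709e+02 -2.15000e-01] [[0.0, 0.4], [0.3, 1.2], [-0.2, 0.4], [-0.3, 0.3], [-0.0, 0.1], [0.1, 0.4], [0.1, 0.6], [-0.0, 0.6], [0.8, -1.3], [0.4, -0.4], [0.2, -0.5], [0.2, -1.2], [0.4, -0.8], [0.3, -1.2], [0.4, -0.5]] pocket [[ 473.  -176.9   25. ]]
block [ 4.96425e+02 -4.48835e+02  7.50000e-02] [[-0.3, 0.1], [0.1, -0.3], [-0.0, 0.4], [0.2, -0.2]]
block [ 4.93984e+02 -4.48439e+02  8.50000e-02] [[-1.0, -0.6], [0.1, 0.5], [0.7, -0.1]]
block [ 4.95741e+02 -4.48551e+02  7.20000e-02] [[-0.4, 0.4], [0.0, 0.1], [-0.2, 0.8], [-0.0, 0.1], [-0.2, -1.2], [0.4, 0.1], [1.3, -0.2]]
gauge [ 4.92786e+02 -4.44548e+02  6.50000e-02] [[-0.5, 0.3], [-0.0, -0.3], [-0.2, 0.3], [0.4, -0.0], [0.3, -0.2]]
gauge [ 4.92647e+02 -4.43210e+02  1.33000e-01] [[0.8, -0.3], [-0.4, -0.3], [-0.3, 0.5]]
gauge [ 4.92485e+02 -4.44203e+02  7.30000e-02] [[-0.7, 0.5], [-0.1, 0.0], [-0.4, 0.3], [0.2, -0.0], [0.1, -0.0], [1.2, 0.0], [0.4, -0.6], [-0.3, 0.6]]
[ 371. -496.    8.]
[ 369. -393.    8.]
[ 331. -275.    8.]
```

Call:
step_arm:
  gripper: [0, 0, 0, 0, 0, 0, 0, 0, 0, 0]
  xyz:
    - [0, 0, -40]
    - [0, 0, -40]
    - [0, 0, -40]
    - [0, 0, -40]
    - [0, 0, -40]
    - [0, 0, 0]
    - [0, 0, 0]
    - [0, 0, 0]
    - [0, 0, 0]
    - [0, 0, 0]
  angular:
    - [0, 0, 0]
    - [0, 0, 0]
    - [0, 0, 0]
    - [0, 0, 0]
    - [0, 0, 0]
    - [0, 0, -0.105]
    - [0, 0, -0.105]
    - [0, 0, -0.105]
    - [0, 0, -0.105]
    - [0, 0, -0.105]

```text
time_s: 0.93
tool_pos: [284.9, 584.1, 422.0]
ee_rot: [-0.0, -0.038, 0.999, -0.0]
wrist_force: [-0.3, -0.8, 0.6]
width: 1.001
gripper_force: 0.0
```

Call:
step_arm:
  gripper: [0, 0, 0, 0, 0, 0, 0, 0, 0, 0]
  xyz:
    - [-12, -38, 0]
    - [-12, -38, 0]
    - [-12, -38, 0]
    - [-12, -38, 0]
    - [-12, -38, 0]
    - [-12, -38, 0]
    - [-12, -38, 0]
    - [-12, -38, 0]
    - [-12, -38, 0]
    - [-12, -38, 0]
  angular:
    - [0, 0, 0]
    - [0, 0, 0]
    - [0, 0, 0]
    - [0, 0, 0]
    - [0, 0, 0]
    - [0, 0, 0]
    - [0, 0, 0]
    - [0, 0, 0]
    - [0, 0, 0]
    - [0, 0, 0]

```text
time_s: 1.77
tool_pos: [431.9, 211.6, 422.4]
ee_rot: [-0.0, -0.036, 0.999, 0.0]
wrist_force: [0.0, -0.1, 1.3]
width: 1.001
gripper_force: 0.0
```

Call:
step_arm:
  gripper: [0, 0, 0, 0, 0, 0, 0, 0, 0, 0]
  xyz:
    - [-12, -38, 0]
    - [-12, -38, 0]
    - [-12, -38, 0]
    - [0, -38, 0]
    - [0, -38, 0]
    - [0, -38, 0]
    - [0, -38, 0]
    - [0, -38, 0]
    - [0, -38, 0]
    - [0, -38, 0]
  angular:
    - [0, 0, 0]
    - [0, 0, 0]
    - [0, 0, 0]
    - [0, 0, 0]
    - [0, 0, 0]
    - [0, 0, 0]
    - [0, 0, 0]
    - [0, 0, 0]
    - [0, 0, 0]
    - [0, 0, 0]

```text
time_s: 2.6
tool_pos: [494.1, -164.7, 422.6]
ee_rot: [0.0, -0.036, 0.999, 0.0]
wrist_force: [-0.4, -0.2, -0.4]
width: 1.002
gripper_force: 0.0
```

Call:
step_arm:
  gripper: [0, 0, 0, 0, 0, 0, 0, 0, 0, 0]
  xyz:
    - [3, -40, 0]
    - [3, -40, 0]
    - [3, -40, 0]
    - [3, -40, 0]
    - [3, -40, 0]
    - [3, -40, 0]
    - [3, -40, 0]
    - [0, 0, 40]
    - [0, 0, 40]
    - [0, 0, 40]
  angular:
    - [0, 0, 0]
    - [0, 0, 0]
    - [0, 0, 0]
    - [0, 0, 0]
    - [0, 0, 0]
    - [0, 0, 0]
    - [0, 0, 0]
    - [0, 0, 0]
    - [0, 0, 0]
    - [0, 0, 0]

```text
time_s: 3.43
tool_pos: [492.3, -445.7, 300.7]
ee_rot: [-0.0, -0.034, 0.999, -0.001]
wrist_force: [0.8, 0.3, -0.9]
width: 1.001
gripper_force: 0.0
```

Call:
step_arm:
  gripper: [0, 0, 0, 0, 0, 0, 0, 0, 0, 0]
  xyz:
    - [0, 0, 40]
    - [0, 0, 40]
    - [0, 0, 40]
    - [0, 0, 30]
    - [0, 0, 0]
    - [0, 0, 0]
    - [0, 0, 0]
    - [0, 0, 0]
    - [0, 0, 0]
    - [0, 0, 0]
  angular:
    - [0, 0, 0]
    - [0, 0, 0]
    - [0, 0, 0]
    - [0, 0, 0]
    - [0, 0, 0]
    - [0, 0, 0]
    - [0, 0, 0]
    - [0, 0, 0]
    - [0, 0, 0]
    - [0, 0, 0]

```text
time_s: 4.27
tool_pos: [494.1, -444.2, 154.3]
ee_rot: [0.001, -0.036, 0.999, -0.001]
wrist_force: [0.1, -0.4, -0.1]
width: 1.0
gripper_force: 0.0
```

```bash
python3 - <<'E'
from h import *
import pickle
o=observe(); print(o["tool_pos"],R.from_quat(o["ee_rot"][[1,2,3,0]]).as_matrix().round(3).tolist())
for n in("scene","top"):
    f=grab_frame(n); pickle.dump(f,open(n+"1.pkl","wb")); print(proj(f,o["tool_pos"]))
    if n=="scene": save(f,"s1.png",(270,120,430,280),3.5); a=f
    else: save(f,"t1.png",(270,110,370,190),3); b=f
A=cv2.imread("pics/s1.png"); B=cv2.imread("pics/t1.png"); h=max(A.shape[0],B.shape[0])
pad=lambda i:cv2.copyMakeBorder(i,0,h-i.shape[0],0,0,0)
# A 560 wide; combine shrunk
import numpy as np
cv2.imwrite("pics/c1.png",cv2.resize(np.hstack([pad(A),pad(B)]),(800,int(h*800/(A.shape[1]+B.shape[1])))))
E
```

```text
[ 494.13784562 -444.19031032  154.26104245] [[-0.997, -0.071, 0.002], [-0.071, 0.997, -0.001], [-0.002, -0.001, -1.0]]
[329.69854691 193.92370486]
[324.40074089 150.6101032 ]
```

View pics/c1.png

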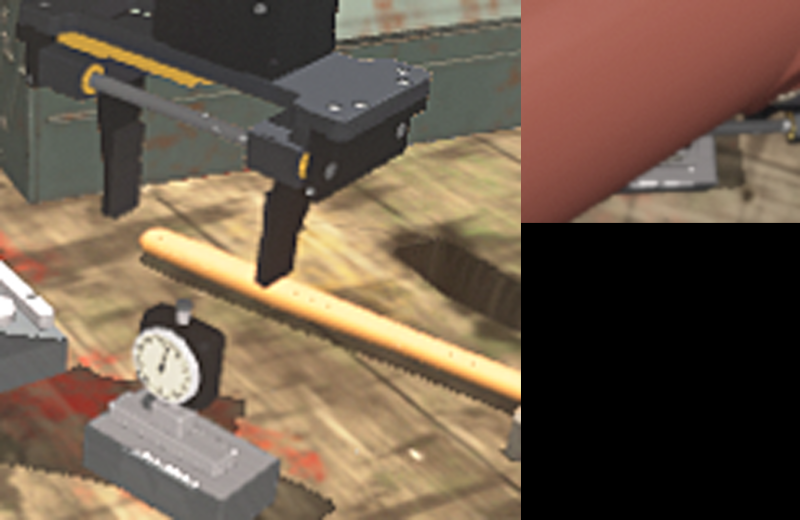

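The fingers straddle the gauge (scene crop: finger tips at (120,214) and (273,282), gauge at (170,370)). I'll descend and grip.

Call:
step_arm:
  gripper: [0, 0, 0, 0, 0, 0, 0.2, 0.3, 0.4, 0.45]
  xyz:
    - [0, 0, 25]
    - [0, 0, 25]
    - [0, 0, 20]
    - [0, 0, 12]
    - [0, 0, 0]
    - [0, 0, 0]
    - [0, 0, 0]
    - [0, 0, 0]
    - [0, 0, 0]
    - [0, 0, 0]
  angular:
    - [0, 0, 0]
    - [0, 0, 0]
    - [0, 0, 0]
    - [0, 0, 0]
    - [0, 0, 0]
    - [0, 0, 0]
    - [0, 0, 0]
    - [0, 0, 0]
    - [0, 0, 0]
    - [0, 0, 0]

```text
time_s: 5.2
tool_pos: [493.9, -443.9, 71.4]
ee_rot: [0.001, -0.036, 0.999, -0.0]
wrist_force: [-0.4, 0.9, 0.2]
width: 0.782
gripper_force: 0.0
```

Call:
step_arm:
  gripper: [0.5, 0.6, 0.7, 1, 1, 1, 1, 1, 1, 1]
  xyz:
    - [0, 0, 0]
    - [0, 0, 0]
    - [0, 0, 0]
    - [0, 0, 0]
    - [0, 0, 0]
    - [0, 0, 0]
    - [0, 0, 0]
    - [0, 0, 0]
    - [0, 0, 0]
    - [0, 0, 0]
  angular:
    - [0, 0, 0]
    - [0, 0, 0]
    - [0, 0, 0]
    - [0, 0, 0]
    - [0, 0, 0]
    - [0, 0, 0]
    - [0, 0, 0]
    - [0, 0, 0]
    - [0, 0, 0]
    - [0, 0, 0]

```text
time_s: 6.03
tool_pos: [493.6, -443.8, 70.7]
ee_rot: [0.0, -0.036, 0.999, -0.0]
wrist_force: [1.0, -2.0, 1.4]
width: 0.527
gripper_force: 29.9
```

Call:
step_arm:
  gripper: [1, 1, 1, 1, 1, 1, 1, 1, 1, 1]
  xyz:
    - [0, 0, -5]
    - [0, 0, -10]
    - [0, 0, -15]
    - [0, 0, -15]
    - [0, 0, -15]
    - [0, 0, -15]
    - [0, 0, -15]
    - [0, 0, -15]
    - [0, 0, -10]
    - [0, 0, -5]
  angular:
    - [0, 0, 0]
    - [0, 0, 0]
    - [0, 0, 0]
    - [0, 0, 0]
    - [0, 0, 0]
    - [0, 0, 0]
    - [0, 0, 0]
    - [0, 0, 0]
    - [0, 0, 0]
    - [0, 0, 0]

```text
time_s: 6.87
tool_pos: [493.8, -444.1, 193.1]
ee_rot: [0.001, -0.036, 0.999, -0.001]
wrist_force: [0.0, -0.4, -3.8]
width: 0.526
gripper_force: 29.9
```

Call:
step_arm:
  gripper: [1, 1, 1, 1, 1, 1, 1, 1, 1, 1]
  xyz:
    - [0, 0, 0]
    - [0, 0, 0]
    - [0, 0, 0]
    - [0, 0, 0]
    - [0, 0, 0]
    - [0, 0, 0]
    - [0, 0, 0]
    - [0, 0, 0]
    - [0, 0, 0]
    - [0, 0, 0]
  angular:
    - [0, 0, 0.02]
    - [0, 0, 0.04]
    - [0, 0, 0.04]
    - [0, 0, 0.04]
    - [0, 0, 0.04]
    - [0, 0, 0.04]
    - [0, 0, 0.04]
    - [0, 0, 0.024]
    - [0, 0, 0]
    - [0, 0, 0]

```text
time_s: 7.7
tool_pos: [493.4, -443.4, 190.1]
ee_rot: [-0.0, 0.106, 0.994, 0.0]
wrist_force: [-0.6, 0.9, -3.6]
width: 0.528
gripper_force: 29.9
```

```bash
python3 - <<'E'
from h import *
o=observe(); print(o); M=R.from_quat(o["ee_rot"][[1,2,3,0]]).as_matrix(); print(M.round(3).tolist())
print("tool delta", M.T@(np.array([473,-177.5,191])-o["tool_pos"]))
s=grab_frame("scene"); t=grab_frame("top")
# vice right extent: triangulate
for a,b in[((308/1.5,190/1.5),(148/1.5,215/1.5))]:
    o1,d1=ray(s,*a);o2,d2=ray(t,*b); k=np.linalg.lstsq(np.c_[d1,-d2],o2-o1,rcond=None)[0]; print(o1+k[0]*d1,o2+k[1]*d2)
print([plane(t,172/1.5,245/1.5,z).round() for z in(0,40,100)])
save(s,"s2.png",(200,110,400,260),4)
E
```

```text
{'time_s': 7.7, 'q': array([ 0.06206717,  0.48242675,  0.84405598,  1.50356513, -0.36554975,
        1.32087214,  2.29898767]), 'joint_velocities': array([ 0.00209577, -0.00326678, -0.00222868, -0.00354481, -0.00024953,
       -0.00042364,  0.00451159]), 'joint_torque': array([-8.39790911e-02, -6.14340019e+01,  1.58034003e+01, -3.89556634e+01,
        7.47915613e-02,  5.55449829e-02, -1.98482210e-01]), 'tool_pos': array([ 493.40915541, -443.36780547,  190.0638176 ]), 'ee_rot': array([-4.15064120e-04,  1.05874428e-01,  9.94379414e-01,  1.19858639e-04]), 'wrist_force': array([-0.55393007,  0.94360335, -3.55213551]), 'moment': array([ 0.019414  , -0.02510613, -0.01619367]), 'gripper_force': 29.90882884914754, 'width': 0.5278917702292378}
[[-0.978, 0.211, -0.001], [0.211, 0.978, 0.0], [0.001, 0.0, -1.0]]
tool delta [ 75.93315051 255.61017708  -0.8331112 ]
[510.54288998 -65.03517691 151.34410104] [495.60752718 -55.18875485 150.83904241]
[array([491., -44.,   0.]), array([483., -55.,  40.]), array([471., -71., 100.])]
```

View pics/s2.png

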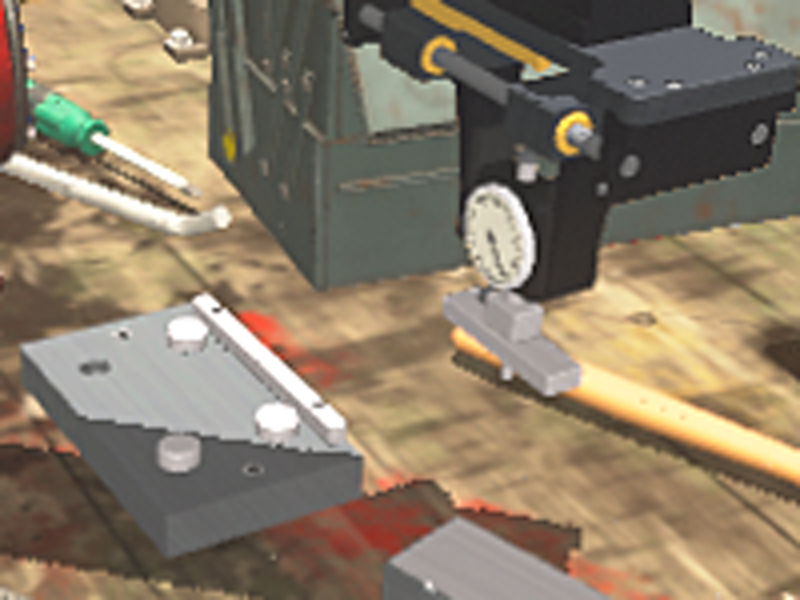

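The gauge hangs in the grip with the plunger out; the plate's empty pocket is at crop (95,367). Now I'll move over it.

Call:
step_arm:
  gripper: [1, 1, 1, 1, 1, 1, 1, 1, 1, 1]
  xyz:
    - [3, 10, 0]
    - [6, 21, 0]
    - [10, 32, 0]
    - [10, 32, 0]
    - [10, 32, 0]
    - [10, 32, 0]
    - [10, 32, 0]
    - [8, 32, 0]
    - [6, 21, 0]
    - [3, 12, 0]
  angular:
    - [0, 0, 0]
    - [0, 0, 0]
    - [0, 0, 0]
    - [0, 0, 0]
    - [0, 0, 0]
    - [0, 0, 0]
    - [0, 0, 0]
    - [0, 0, 0]
    - [0, 0, 0]
    - [0, 0, 0]

```text
time_s: 8.63
tool_pos: [473.1, -173.3, 190.5]
ee_rot: [0.0, 0.104, 0.995, 0.001]
wrist_force: [0.5, -0.6, -2.9]
width: 0.524
gripper_force: 29.9
```

Call:
step_arm:
  gripper: [1, 1, 1, 1, 1, 1, 1, 1, 1, 1]
  xyz:
    - [0, 0, 8]
    - [0, 0, 15]
    - [0, 0, 15]
    - [0, 0, 15]
    - [0, 0, 15]
    - [0, 0, 12]
    - [0, 0, 8]
    - [0, 0, 0]
    - [0, 0, 0]
    - [0, 0, 0]
  angular:
    - [0, 0, 0]
    - [0, 0, 0]
    - [0, 0, 0]
    - [0, 0, 0]
    - [0, 0, 0]
    - [0, 0, 0]
    - [0, 0, 0]
    - [0, 0, 0]
    - [0, 0, 0]
    - [0, 0, 0]

```text
time_s: 9.47
tool_pos: [473.8, -177.6, 103.2]
ee_rot: [0.0, 0.106, 0.994, -0.0]
wrist_force: [0.3, 0.1, -2.3]
width: 0.527
gripper_force: 29.9
```

```bash
python3 - <<'E'
from h import *
import pickle
o=observe(); print(o["tool_pos"],o["q"].round(2),o["wrist_force"]); M=R.from_quat(o["ee_rot"][[1,2,3,0]]).as_matrix(); print(M.round(3).tolist())
s=grab_frame("scene");t=grab_frame("top"); pickle.dump((s,t),open("3.pkl","wb"))
save(s,"s3.png",(200,130,300,230),6); save(t,"t3.png",(150,120,280,210),6)
E
```

```text
[ 473.75718491 -177.6411539   103.19578085] [-0.47  0.17  0.82  1.99 -0.15  1.04  1.77] [ 0.32022638  0.14339409 -2.25501401]
[[-0.977, 0.212, 0.001], [0.212, 0.977, -0.0], [-0.001, -0.0, -1.0]]
```

View pics/s3.png

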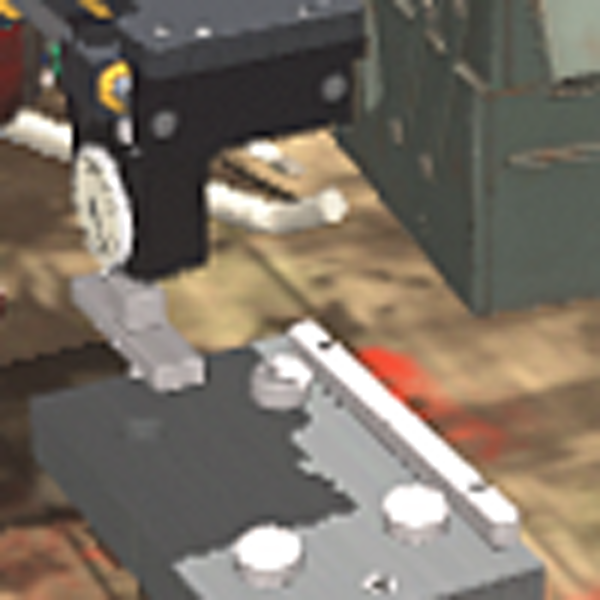

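View pics/t3.png

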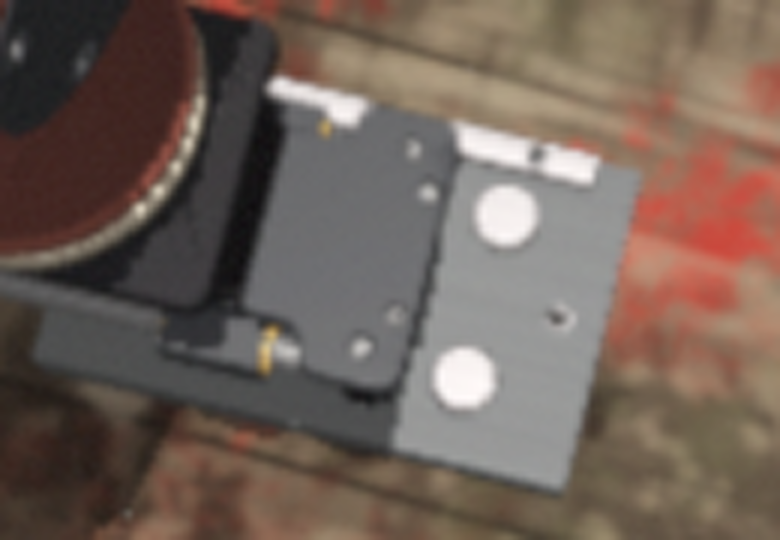

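```bash
cat > g3.py <<'E'
from fit import *
s,t=pickle.load(open("3.pkl","rb"))
S=lambda a:(np.array(a)+.5)/6-.5+[200,130]
gm=np.array([(0,0,-13.5),(-9,-37.5,10),(-9,-37.5,0),(9,-37.5,0),(9,-37.5,10),(-9,37.5,0),(-9,37.5,10)],float)
px=S([(138,376),(150,362),(151,388),(203,380),(205,360),(73,298),(75,277)])
for z in(60,62,64):
    m=gm+[0,0,z]
    x,r=fit([(s,m,px)],[473,-177,-.21]); print(z,x.round(2),r.round(1).tolist())
pm=[(-55,90,25),(28,50,35),(28,-50,35),(-28,-50,35),(-28,50,25)]
x,r=fit([(s,pm,S([(32,402),(284,370),(416,505),(268,545),(143,427)]))],[487,-233,-.22]); print(x.round(2),r.round(1).tolist(),body(x,[(-28,50,25)]).round(1))
T=lambda a:(np.array(a)+.5)/6-.5+[150,120]
x,r=fit([(t,[(55,-90,25),(-55,-90,25),(28,-50,35),(-28,-50,35)],T([(640,168),(562,492),(506,215),(464,377)]))],[487,-233,-.22]); print(x.round(2),r.round(1).tolist(),body(x,[(-28,50,25)]).round(1))
E
python3 g3.py
```

```text
60 [ 4.7341e+02 -1.7328e+02 -2.6000e-01] [[-0.1, -0.7], [0.4, 0.9], [0.4, 0.8], [-0.2, 0.3], [-0.6, -0.6], [0.3, -0.0], [-0.2, -0.6]]
62 [ 4.7132e+02 -1.7616e+02 -2.6000e-01] [[-0.1, -0.7], [0.4, 0.9], [0.4, 0.8], [-0.2, 0.3], [-0.6, -0.6], [0.2, -0.1], [-0.3, -0.6]]
64 [ 4.6923e+02 -1.7904e+02 -2.6000e-01] [[-0.1, -0.7], [0.4, 0.9], [0.4, 0.8], [-0.1, 0.3], [-0.5, -0.6], [0.2, -0.1], [-0.3, -0.7]]
[ 4.8784e+02 -2.3321e+02 -2.3000e-01] [[-0.1, -0.8], [-0.1, 0.3], [0.1, -0.2], [-0.1, 0.0], [0.1, 0.6]] [[ 471.7 -178.2   25. ]]
[ 4.9042e+02 -2.3120e+02 -2.1000e-01] [[0.1, 0.6], [0.2, -0.4], [-0.3, -0.2], [-0.1, 0.0]] [[ 473.4 -176.5   25. ]]
```

Call:
step_arm:
  gripper: [1, 1, 1, 1, 1, 1, 1, 1, 1, 1]
  xyz:
    - [0, 0, 4]
    - [0, 0, 5]
    - [0, 0, 5]
    - [0, 0, 5]
    - [0, 0, 3]
    - [0, 0, 0]
    - [0, 0, 0]
    - [0, 0, 0]
    - [0, 0, 0]
    - [0, 0, 0]
  angular:
    - [0, 0, 0]
    - [0, 0, 0]
    - [0, 0, 0]
    - [0, 0, 0]
    - [0, 0, 0]
    - [0, 0, 0]
    - [0, 0, 0]
    - [0, 0, 0]
    - [0, 0, 0]
    - [0, 0, 0]

```text
time_s: 10.4
tool_pos: [473.5, -177.3, 80.8]
ee_rot: [0.0, 0.106, 0.994, 0.0]
wrist_force: [0.6, 0.6, -3.1]
width: 0.523
gripper_force: 29.9
```

```bash
python3 - <<'E'
from h import *
import pickle
P=[];Z=[]
for i in range(6):
    s=grab_frame("scene"); o=observe(); P.append(o["tool_pos"]); Z.append(s["color"].astype(float))
print(np.mean(P,0),np.std(P,0),o["wrist_force"],o["q"].round(2))
s["color"]=np.mean(Z,0).astype(np.uint8); pickle.dump(s,open("4.pkl","wb"))
save(s,"s4.png",(200,150,275,225),8)
E
```

```text
[ 473.44719402 -177.30365216   80.69010267] [0.03943752 0.02014625 0.05290053] [ 0.20699102 -0.4862381  -2.6960428 ] [-0.45  0.21  0.81  2.01 -0.18  0.99  1.8 ]
```

View pics/s4.png

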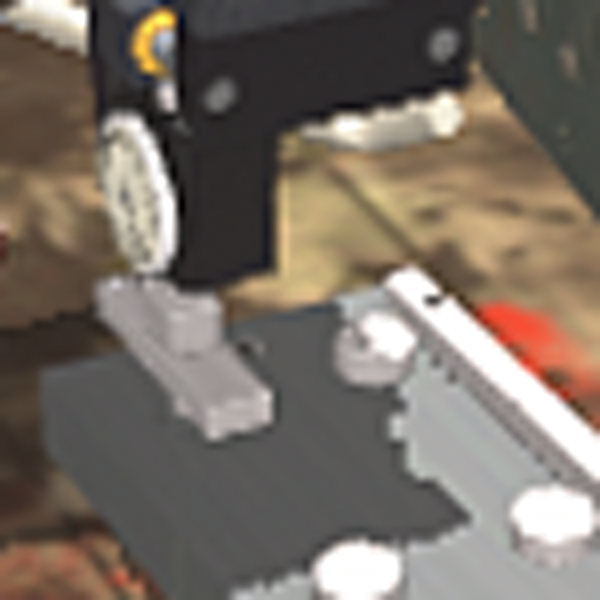

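```bash
cat > g4.py <<'E'
from fit import *
s=pickle.load(open("4.pkl","rb"))
S=lambda a:(np.array(a)+.5)/8-.5+[200,150]
gm=np.array([(-9,-37.5,10),(-9,-37.5,0),(9,-37.5,0),(9,-37.5,10),(-9,37.5,0),(-9,37.5,10)],float)
px=S([(207,414),(210,438),(271,423),(272,398),(99,307),(97,286)])
for z in(39,40,41):
    x,r=fit([(s,gm+[0,0,z],px)],[473,-177,-.21]); print(z,x.round(2),r.round(1).tolist(), ((proj(s,[x[0],x[1],z-14])+.5-[200,150])*8).round(),((proj(s,[471.3,-178.5,25])+.5-[200,150])*8).round())
E
python3 g4.py
```

```text
39 [ 4.7054e+02 -1.7661e+02 -2.4000e-01] [[0.1, -0.6], [-0.2, 0.5], [0.1, 0.4], [-0.1, -0.6], [-0.0, 0.8], [0.1, -0.6]] [185. 414.] [192. 416.]
40 [ 4.6955e+02 -1.7798e+02 -2.4000e-01] [[0.1, -0.6], [-0.2, 0.6], [0.1, 0.5], [-0.0, -0.6], [-0.0, 0.8], [0.0, -0.6]] [185. 414.] [192. 416.]
41 [ 4.6856e+02 -1.7934e+02 -2.4000e-01] [[0.1, -0.6], [-0.2, 0.6], [0.2, 0.5], [-0.0, -0.6], [-0.0, 0.8], [0.0, -0.6]] [185. 414.] [192. 416.]
```

Call:
step_arm:
  gripper: [1, 1, 1, 1, 1, 1, 1, 1, 1, 1]
  xyz:
    - [-0.7, 0.3, 0]
    - [-0.7, 0.2, 0]
    - [0, 0, 3]
    - [0, 0, 3]
    - [0, 0, 3]
    - [0, 0, 2]
    - [0, 0, 1]
    - [0, 0, 0]
    - [0, 0, 0]
    - [0, 0, 0]
  angular:
    - [0, 0, 0]
    - [0, 0, 0]
    - [0, 0, 0]
    - [0, 0, 0]
    - [0, 0, 0]
    - [0, 0, 0]
    - [0, 0, 0]
    - [0, 0, 0]
    - [0, 0, 0]
    - [0, 0, 0]

```text
time_s: 11.53
tool_pos: [474.8, -177.1, 68.6]
ee_rot: [-0.0, 0.106, 0.994, 0.0]
wrist_force: [-0.2, 0.5, -2.9]
width: 0.524
gripper_force: 29.9
```

Call:
step_arm:
  gripper: [1, 1, 1, 1, 1, 1, 1, 1, 1, 1]
  xyz:
    - [0, 0, 0.5]
    - [0, 0, 0]
    - [0, 0, 0.5]
    - [0, 0, 0]
    - [0, 0, 0]
    - [0, 0, 0]
    - [0, 0, 0]
    - [0, 0, 0]
    - [0, 0, 0]
    - [0, 0, 0]
  angular:
    - [0, 0, 0]
    - [0, 0, 0]
    - [0, 0, 0]
    - [0, 0, 0]
    - [0, 0, 0]
    - [0, 0, 0]
    - [0, 0, 0]
    - [0, 0, 0]
    - [0, 0, 0]
    - [0, 0, 0]

```text
time_s: 12.37
tool_pos: [474.8, -177.1, 67.6]
ee_rot: [-0.0, 0.106, 0.994, -0.0]
wrist_force: [0.0, 1.0, -3.1]
width: 0.525
gripper_force: 29.9
```

```bash
cat > o.py <<'E'
from h import *
import pickle
P=[];W=[];m=[];Z=[]
for i in range(6):
    s=grab_frame("scene");o=observe();P.append(o["tool_pos"]);W.append(o["wrist_force"]);m.append(o["moment"]);Z.append(s["color"].astype(float))
s["color"]=np.mean(Z,0).astype(np.uint8); pickle.dump(s,open("5.pkl","wb")); save(s,"s5.png",(200,160,275,235),8)
print(o["time_s"],np.mean(P,0).round(2),np.mean(W,0).round(2),np.mean(m,0).round(3),o["ee_rot"].round(4))
E
python3 o.py
```

```text
12.6667 [ 474.82 -177.13   67.57] [-0.23  0.37 -2.23] [0.047 0.056 0.005] [ 0.      0.1062  0.9943 -0.    ]
```

Call:
step_arm:
  gripper: [1, 1, 1, 1, 1, 1, 1, 1, 1, 1]
  xyz:
    - [0, 0, 0.4]
    - [0, 0, 0]
    - [0, 0, 0.4]
    - [0, 0, 0]
    - [0, 0, 0]
    - [0, 0, 0]
    - [0, 0, 0]
    - [0, 0, 0]
    - [0, 0, 0]
    - [0, 0, 0]
  angular:
    - [0, 0, 0]
    - [0, 0, 0]
    - [0, 0, 0]
    - [0, 0, 0]
    - [0, 0, 0]
    - [0, 0, 0]
    - [0, 0, 0]
    - [0, 0, 0]
    - [0, 0, 0]
    - [0, 0, 0]

```text
time_s: 13.5
tool_pos: [474.8, -177.1, 66.8]
ee_rot: [0.0, 0.106, 0.994, 0.0]
wrist_force: [-1.2, 1.1, -2.0]
width: 0.528
gripper_force: 29.9
```

Call:
step_arm:
  gripper: [1, 1, 1, 1, 1, 1, 1, 1, 1, 1]
  xyz:
    - [0, 0, 0.4]
    - [0, 0, 0]
    - [0, 0, 0]
    - [0, 0, 0]
    - [0, 0, 0]
    - [0, 0, 0]
    - [0, 0, 0]
    - [0, 0, 0]
    - [0, 0, 0]
    - [0, 0, 0]
  angular:
    - [0, 0, 0]
    - [0, 0, 0]
    - [0, 0, 0]
    - [0, 0, 0]
    - [0, 0, 0]
    - [0, 0, 0]
    - [0, 0, 0]
    - [0, 0, 0]
    - [0, 0, 0]
    - [0, 0, 0]

```text
time_s: 14.33
tool_pos: [474.8, -177.1, 66.4]
ee_rot: [-0.0, 0.106, 0.994, -0.0]
wrist_force: [-0.5, -0.3, -2.6]
width: 0.525
gripper_force: 29.9
```

```bash
python3 o.py
```

```text
14.6333 [ 474.83 -177.12   66.37] [-0.32 -0.12 -2.87] [0.052 0.075 0.015] [-0.      0.1062  0.9943 -0.    ]
```

Call:
step_arm:
  gripper: [1, 1, 1, 1, 1, 1, 1, 1, 1, 1]
  xyz:
    - [0, 0, 0.3]
    - [0, 0, 0]
    - [0, 0, 0.2]
    - [0, 0, 0]
    - [0, 0, 0]
    - [0, 0, 0]
    - [0, 0, 0]
    - [0, 0, 0]
    - [0, 0, 0]
    - [0, 0, 0]
  angular:
    - [0, 0, 0]
    - [0, 0, 0]
    - [0, 0, 0]
    - [0, 0, 0]
    - [0, 0, 0]
    - [0, 0, 0]
    - [0, 0, 0]
    - [0, 0, 0]
    - [0, 0, 0]
    - [0, 0, 0]

```text
time_s: 15.47
tool_pos: [474.8, -177.1, 65.9]
ee_rot: [-0.0, 0.106, 0.994, -0.0]
wrist_force: [-0.4, -0.7, -3.3]
width: 0.525
gripper_force: 29.9
```

```bash
python3 o.py
```

```text
15.7667 [ 474.82 -177.13   65.87] [-0.22  0.18 -2.49] [0.074 0.033 0.013] [-0.      0.1063  0.9943 -0.    ]
```

Call:
step_arm:
  gripper: [1, 1, 1, 1, 1, 1, 1, 1, 1, 1]
  xyz:
    - [0, 0, 0.3]
    - [0, 0, 0]
    - [0, 0, 0]
    - [0, 0, 0]
    - [0, 0, 0]
    - [0, 0, 0]
    - [0, 0, 0]
    - [0, 0, 0]
    - [0, 0, 0]
    - [0, 0, 0]
  angular:
    - [0, 0, 0]
    - [0, 0, 0]
    - [0, 0, 0]
    - [0, 0, 0]
    - [0, 0, 0]
    - [0, 0, 0]
    - [0, 0, 0]
    - [0, 0, 0]
    - [0, 0, 0]
    - [0, 0, 0]

```text
time_s: 16.6
tool_pos: [474.9, -177.1, 65.6]
ee_rot: [0.0, 0.106, 0.994, -0.0]
wrist_force: [-0.6, -0.7, 0.1]
width: 0.526
gripper_force: 29.9
```

Call:
step_arm:
  gripper: [1, 1, 1, 1, 1, 1, 1, 1, 1, 1]
  xyz:
    - [0, 0, 0.3]
    - [0, 0, 0]
    - [0, 0, 0]
    - [0, 0, 0]
    - [0, 0, 0]
    - [0, 0, 0]
    - [0, 0, 0]
    - [0, 0, 0]
    - [0, 0, 0]
    - [0, 0, 0]
  angular:
    - [0, 0, 0]
    - [0, 0, 0]
    - [0, 0, 0]
    - [0, 0, 0]
    - [0, 0, 0]
    - [0, 0, 0]
    - [0, 0, 0]
    - [0, 0, 0]
    - [0, 0, 0]
    - [0, 0, 0]

```text
time_s: 17.43
tool_pos: [474.9, -177.1, 65.6]
ee_rot: [0.0, 0.106, 0.994, 0.0]
wrist_force: [-2.6, 0.4, 5.9]
width: 0.529
gripper_force: 29.9
```

```bash
python3 o.py
```

```text
17.7333 [ 474.94 -177.16   65.57] [-2.42  0.48  5.51] [0.316 0.602 0.033] [1.000e-04 1.062e-01 9.943e-01 1.000e-04]
```

View pics/s5.png

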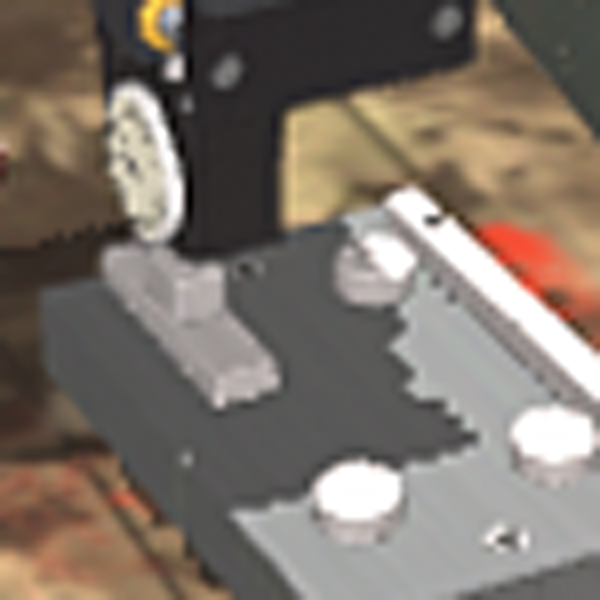

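```bash
cat > g5.py <<'E'
from fit import *
s=pickle.load(open("5.pkl","rb"))
S=lambda a:(np.array(a)+.5)/8-.5+[200,160]
gm=np.array([(-9,-37.5,10),(-9,-37.5,0),(9,-37.5,0),(9,-37.5,10),(-9,37.5,0),(-9,37.5,10)],float)
px=S([(215,380),(218,407),(280,385),(278,365),(105,272),(102,250)])
x,r=fit([(s,gm+[0,0,25],px)],[473,-177,-.21]); print(x.round(2),r.round(1).tolist())
pm=[(-55,90,25),(28,50,35),(28,-50,35),(-28,-50,35)]
q,r=fit([(s,pm,S([(40,293),(375,254),(553,436),(358,491)]))],[487,-233,-.22]); print(q.round(2),r.round(1).tolist())
p=body(q,[(-28,50,25)])[0]; print(p, "gauge-pocket(world)",x[:2]-p[:2])
E
python3 g5.py; python3 - <<'E'
E
```

```text
[ 4.7150e+02 -1.7757e+02 -2.3000e-01] [[0.1, -0.6], [-0.2, 0.2], [-0.1, 0.9], [0.1, -0.7], [-0.1, 0.8], [0.1, -0.4]]
[ 4.8673e+02 -2.3388e+02 -2.2000e-01] [[-0.1, -0.0], [0.1, 0.5], [0.3, -0.2], [-0.2, -0.1]]
[ 470.3861477  -178.95681567   25.        ] gauge-pocket(world) [1.11576971 1.39110663]
```

The gauge sits flat with about 8 N on the plate. The needle reads about 7–8 mm, so the plunger is in the pocket, and it measures within about 2 mm of centre. Handing in.

```bash
python3 -c "
from station import *
print(close_job())"
```

```text
the job is handed in; nothing more can be done
None
```

I handed the job in with the gauge still gripped and flat on the plate over the empty pocket (pocket_1), dial to the front, pressed with about 8 N and the plunger measured within about 2 mm of the pocket's centre; no verdict came back.

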